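Cock the counter call bell

TASK

Cock the spring-struck call bell on the buffet: take the sprung arm by its upright handle, draw it back until it leans lightly on the rubber buffer, press it down behind the catch and ease it forward so its tongue hooks under the catch's lip, then let go so that the catch alone holds it. Do not let the arm fly back, do not squash the buffer hard, and leave the cup, jug and shaker around it where they stand.

Things in the scene. Friction and masses are not known exactly. Their poses are not given: they have to be found in the camera images.
- handle (a point): Middle of the arm's upright handle: a dark steel post 13 mm thick, 50 mm tall above the arm, with a cap 18 mm wide and 4 mm thick. 27 mm above the arm's top face, 27 mm below the cap's top, 86 mm above the table at rest, 105 mm from the pivot axis. Close the fingers roughly along its swing; the bell's dome beside the resting arm is 56 mm high.
- pivot (a point): Point on the upright axis about which the arm swings, at the arm's height (56 mm above the table), on a 40 mm wide steel post at one corner of the bell's steel base plate (235 x 245 x 12 mm, bolted down).
- bell_unit: The fixed base plate; origin on the pivot axis at table level, z up. The hooked arm points along its -y; the resting arm points 0.85 rad round from there towards its +x. Drawing back carries the handle towards its -x, clockwise seen from above.
- striker (a joint): Swing of the arm, rad: 0 at rest by the bell, growing as drawn back. A spring pulls it to 0: about 5 N at the handle at rest, 8 N drawn. Hooked it stands between 0.80 and 0.90 according to the catch's setting. The level tongue passes 3 mm above the lip; it is clear behind the lip 0.05 rad beyond the hooked swing, where it has pushed the buffer back 1 mm.
- dip (a joint): Dip of the arm, rad: 0 level, 0.095 fully down (handle 10 mm lower). A spring raises it: about 3 N down on the handle starts it, 5 N holds it fully down. Behind the lip it must be dipped to 0.08 or more to pass under when eased forward; hooked, it stays near 0.065 under the lip. On top of the lip it stops near 0.02.
- buffer (a joint): Travel of the rubber buffer behind the catch, m: 0 untouched, growing as the tongue pushes it. Resists with 2 N plus 1 N per mm, so the pull at the handle rises about 3 N at first touch, then 1.5 N per mm of its travel. More than 6 mm is too hard.
- cup: Bystander: clear glass cup 72 mm wide, 55 mm high; origin at its underside.
- creamer: Bystander: white china jug with a handle, 64 mm wide, 75 mm high; origin at its underside.
- shaker: Bystander: steel shaker 44 mm wide, 85 mm high; origin at its underside.
- tongue (a point): End of the arm's tongue, 172 mm from the pivot axis: a flat steel bar 8 mm wide and 4 mm thick that reaches beyond the handle; this is what hooks under the catch.
- catch_mid (a point): Where the catch's lip stands at the middle of its adjustment; the true catch and buffer are set up to 8 mm either way along the swing, unmeasured. An upright steel finger, top 51 mm above the table, its 8 mm long, 4 mm thick lip points backward. Buffer: rubber rod behind it. Hair trigger: 2 N outward, or 11 N up on the hooked handle, trips it.

How it is judged:
By the outcome, as a careful person would: the job done as asked, in the order asked, and still so for the second after the job is handed in, with the robot touching nothing.
It also fails if it takes over 72 s, if anything falls off the work surface, if the arm or the gripper's body presses on something with over 40 N, if the wrist force passes 120 N, or if a joint passes its speed limit or range.

ROBOT

A 7-joint arm with a two-finger parallel gripper is mounted at the origin on the work surface. World frame = base frame: x ahead of the robot, y to its left, z up, the work surface at z = 0. Lengths are in m, angles in rad, forces in N, time in s.
With the tool pointing down it reaches from about 0.375 to 0.925 m from the base axis. Payload 3.1 kg.
Tool frame: the origin (TCP) lies midway between the tips of the shut fingers; the grasp point (between the pads) lies 19 mm behind it (ctrl.pinch_z is the distance from the TCP to the grasp point, in m); y points along the fingers, x is the direction in which the jaws open and shut, and the axes are right-handed (so a half turn about y gives the same grasp; the last joint's range is limited). The gripper opens to 85 mm and grips with 20 to 120 N. Pads are 22 mm wide; open, the fingers measure 114 mm over their backs; the gripper's body (76 mm by 85 mm) begins 54 mm behind the grasp point. The pads swing forward as they close: fully open they stand 13 mm farther back than shut.
Start: joints at [-1.392, 0.383, 0.044, 1.598, -0.018, 1.161, -0.05], TCP at [0.178, 0.625, 0.231] pointing down, gripper open.
Joint ranges: [-2.61, 2.61], [-0.41, 2.15], [-1.48, 1.57], [0, 2.5], [-1.57, 4.71], [0.05, 1.97], [-2.85, 2.85]. Speed limits (rad/s): [2.79, 2.79, 3.14, 3.14, 3.14, 3.14, 3.14].

INTERFACE

Orientations are given as a 3x3 rotation matrix whose columns are the frame's x, y, z axes.
In Python, from cell import monitor, optics, ctrl gives the robot as it stands.
- The arm moves only by the shell command python3 -m crank 'ROWS' [FORCE]. ROWS is JSON, one flat list of numbers, 7 for each row, row after row: the shift along the tool's x, y, z in m, then the turn, a rotation vector about the tool's x, y, z in degrees, then the opening in per cent of the stroke, from 0 (shut) to 100 (fully open). A call has 1 to 12 rows; each row is the pose to reach, as a shift and turn from the pose commanded when the call began, along the tool's axes at that moment; what a row does not reach only later rows make up. A row lasts 1/8 s, in which the tool goes at most 62.5 mm and 10.7 degrees, less where a joint would pass 70% of its speed; a pose out of reach is approached as far as the arm can. A call with a gripper value outside its range is refused whole. The fingers move at their own pace and stop on an object; FORCE is the grip in N (left out, the last holds). Time passes only in rows, so rows that repeat a pose let the fingers close. It gives the time, the measured TCP pose, the force and the opening at its end, in the units of the state.
- monitor.get_state(): the state, without advancing time (a new reading comes with each control period).
- optics.read_camera(name): name is "side" or "top"; returns (picture, depth): 420x560x3 uint8, red, green, blue; 420x560 float32, m along the optical axis (not along the pixel's ray), 0 where there is no reading.
- optics.camera_params(name): a dict with "mtx" (3x3 intrinsics, pixels), "k1" (the pictures are not rectified: a ray, as slopes to the right and down, at radius r is drawn at 1 + k1 r^2 times it, then the intrinsics apply), "view" (4x4, takes a point from world to camera coordinates). Camera axes: x right, y down, z forward; pixel columns grow to the right and rows downward; lengths in m; the calibration is good to about 2 mm. A picture is of the moment at which its call begins. camera_params takes no time and is no camera call.
- ctrl.hand_in(): hands the job in, once; it reports no verdict.
Trained networks look in the newest picture that a camera, given by its name, has taken for a name from the list of things; names that differ only in an ending like _2 or _b are one class to them, and where a whole thing is asked for, a point or a joint stands for the part that bears it (a point fixed in the world has none). Each returns a list of dicts, best first, with "confidence" (0 to 1); they miss things now and then, are a little off and sometimes report something else, mostly with a low value. They report only what shows in the picture. A call takes as long as a camera call.
- optics.masks_of(camera, thing): "mask" (420x560 bool, what is visible of it) and "rect" ([centre column, centre row, width, height] in pixels, round what is visible of it).
The state is a dict: "clock": time; "joint_positions": joint angles; "joint_velocities": joint speeds; "joint_torque": joint torques, N m; "tcp_pos": TCP position; "tool_rot": TCP orientation; "force": force on the tool from outside, world axes, zero at the start; "ft_torque": the same for the moment, N m; "finger_gap": finger opening in m.
Only numpy, scipy, OpenCV 4.12 (cv2) and the standard library are available. Lean on these libraries where they do the work, as an engineer would, in place of code of your own. Each camera call takes 0.05 s, during which the arm holds its last target.

## Working session

There is one attempt and no reset: what is moved stays moved. The work goes in short steps, Python scripts to look and compute and a shell command to move; the robot and the scene stay as the last step left them, time stands still between calls to the robot, and variables do not carry over. Pictures are saved under pics/ and viewed, and the job is handed in when it is done.

```bash
ls; mkdir -p pics
cat > h.py <<'E'
import numpy as np, cv2
from cell import monitor, optics, ctrl
def pix2world(cam,u,v,d):
    p=optics.camera_params(cam);K=np.array(p["mtx"]);k1=p["k1"];V=np.array(p["view"])
    D=np.array([k1,0,0,0,0.]) 
    xd=(np.atleast_1d(u)-K[0,2])/K[0,0]; yd=(np.atleast_1d(v)-K[1,2])/K[1,1]
    x,y=xd.copy(),yd.copy()
    for _ in range(20):
        f=1+k1*(x*x+y*y); x=xd/f;y=yd/f
    d=np.atleast_1d(d); P=np.stack([x*d,y*d,d*np.ones_like(x)],1)
    return (P-V[:3,3])@V[:3,:3]
def world2pix(cam,P):
    p=optics.camera_params(cam);K=np.array(p["mtx"]);k1=p["k1"];V=np.array(p["view"])
    c=np.atleast_2d(P)@V[:3,:3].T+V[:3,3]; x=c[:,0]/c[:,2];y=c[:,1]/c[:,2];f=1+k1*(x*x+y*y)
    return np.stack([K[0,0]*x*f+K[0,2],K[1,1]*y*f+K[1,2]],1)
E
python3 - <<'E'
from h import *
print(monitor.get_state())
for c in ["top","side"]:
    im,d=optics.read_camera(c); cv2.imwrite(f"pics/{c}0.png",im[:,:,::-1]); np.save(f"{c}0.npy",d)
    p=optics.camera_params(c); V=np.array(p["view"]); print(c,-V[:3,:3].T@V[:3,3],V[2,:3],p["k1"])
    for t in ["handle","pivot","bell_unit","tongue","cup","creamer","shaker"]:
        for r in optics.masks_of(c,t)[:2]:
            m=r["mask"]&(d>0); v,u=np.nonzero(m)
            P=pix2world(c,u,v,d[v,u]) if len(u) else np.zeros((1,3))
            print(t,round(r["confidence"],2),np.round(r["rect"]),len(u),np.round(np.median(P,0),3),np.round(P.min(0),3),np.round(P.max(0),3))
print(monitor.get_state()["clock"])
E
```

```text
pics
{'clock': 0.0, 'joint_positions': array([-1.39180926,  0.38385195,  0.04379595,  1.59958577, -0.01788511,
        1.16118773, -0.04991266]), 'joint_velocities': array([ 6.66944132e-05,  1.11492736e-03,  8.87956662e-05,  1.70460217e-03,
       -3.02524222e-04,  3.03973769e-04, -6.03460673e-04]), 'joint_torque': array([-3.85319008e-04, -4.33468258e+01,  1.02434635e+00, -2.49512136e+01,
        1.05727371e-02,  1.15036147e-02, -6.49576862e-06]), 'tcp_pos': array([0.17735196, 0.62435356, 0.22987015]), 'tool_rot': array([[ 2.73161653e-01, -5.83760749e-04, -9.61967968e-01],
       [ 9.61964530e-01, -2.57568013e-03,  2.73162240e-01],
       [-2.63718317e-03, -9.99996513e-01, -1.42019906e-04]]), 'force': array([ 0.71275841,  0.38017365, -0.17077067]), 'ft_torque': array([-0.01348865,  0.00699566,  0.03438575]), 'finger_gap': 0.08548459683439451}
top [0.48099182 0.00978939 0.85285186] [ 0.0897488  -0.03942536 -0.9951838 ] -0.12532833639204546
handle 0.68 [242. 176.  50.  66.] 507 [0.618 0.057 0.06 ] [0.554 0.008 0.012] [0.677 0.109 0.116]
pivot 0.88 [256. 189. 127. 117.] 12800 [0.601 0.0
[... 883 characters left out ...]
 216. 140. 105.] 6637 [0.59  0.035 0.014] [ 0.476 -0.092 -0.001] [0.736 0.164 0.117]
tongue 0.64 [280. 181.  62.  31.] 424 [0.621 0.053 0.06 ] [0.554 0.012 0.013] [0.698 0.113 0.117]
tongue 0.57 [290. 226.  10.  12.] 63 [ 0.538 -0.048  0.059] [ 0.525 -0.055  0.049] [ 0.547 -0.035  0.065]
cup 0.88 [232. 266.  37.  44.] 1181 [ 0.398 -0.024  0.035] [ 0.36  -0.068 -0.001] [0.458 0.038 0.059]
cup 0.54 [282. 216. 139. 103.] 6767 [0.591 0.035 0.014] [ 0.476 -0.092 -0.003] [0.739 0.202 0.117]
creamer 0.79 [358. 245.  40.  51.] 1264 [ 0.605 -0.174  0.052] [ 0.554 -0.199 -0.002] [ 0.649 -0.135  0.078]
shaker 0.66 [237. 164.  12.  31.] 440 [0.607 0.208 0.05 ] [0.594 0.198 0.001] [0.649 0.292 0.088]
0.8
```

View images.

Run:
```python
import cv2
a=cv2.imread("pics/top0.png");cv2.imwrite("pics/top0z.png",cv2.resize(a[100:330,130:400],None,fx=2.9,fy=2.6))
a=cv2.imread("pics/side0.png");cv2.imwrite("pics/side0z.png",cv2.resize(a[140:300,190:390],None,fx=4,fy=3.7))
```

```text
(no output)
```

View pics/top0z.png

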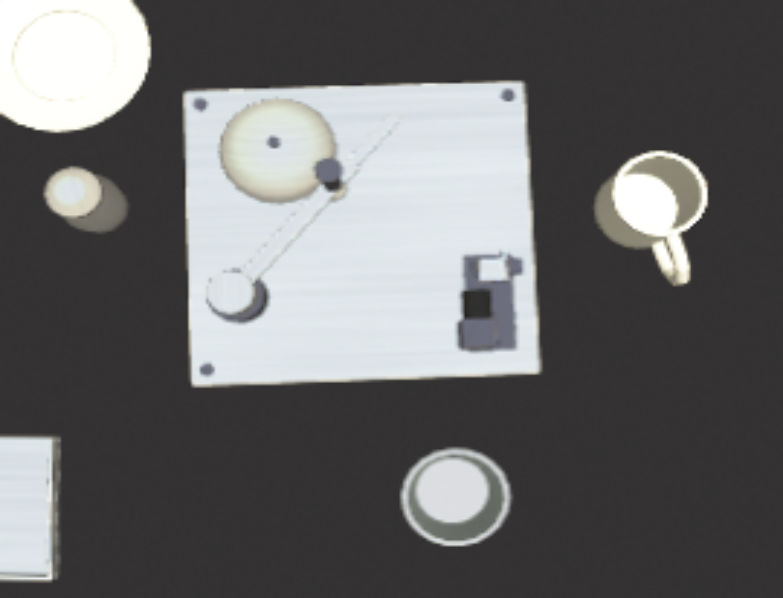

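View pics/side0z.png

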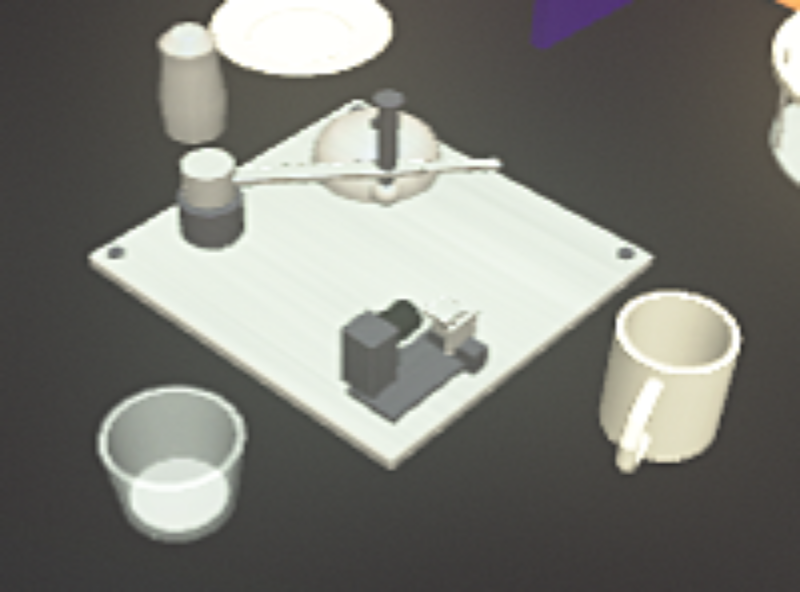

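View pics/top0.png

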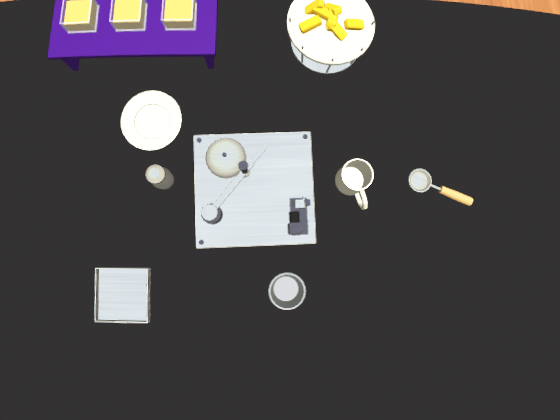

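Run:
```python
from h import *
for c in ["top","side"]:
    d=np.load(c+"0.npy"); v,u=np.nonzero(d>0); P=pix2world(c,u,v,d[v,u])
    X=P[:,0];Y=P[:,1];Z=P[:,2]
    reg=(X>.45)&(X<.75)&(Y>-.11)&(Y<.18)
    m=reg&(Z>.095)&(np.hypot(X-.64,Y-.05)<.06); print(c,"cap",m.sum(),P[m].mean(0).round(4),(P[m].max(0)+P[m].min(0))/2,Z[m].max())
    m=reg&(Z>.05)&(np.hypot(X-.56,Y-.13)<.035); print("post",m.sum(),P[m].mean(0).round(4),(P[m].max(0)+P[m].min(0))/2, np.percentile(Z[m],[10,50,95]).round(4))
    m=reg&(Z>.008)&(Z<.017); r=cv2.minAreaRect(np.stack([X[m],Y[m]],1).astype(np.float32)); print("plate",r,cv2.boxPoints(r).round(4).tolist(),np.median(Z[m]))
    m=reg&(Z>.03)&(X<.6)&(Y<-.02);
    for q in P[m][:: max(1,m.sum()//60)]: print(np.round(q,3),end=" ")
    print()
    m=reg&(Z>.05)&(Z<.065)&(X>.57)&(Y<.04)
    print("tongue pts",P[m].round(3).tolist()[:40])
```

```text
top cap 78 [0.625  0.0508 0.1131] [0.6247923  0.05042382 0.10579341] 0.11614159109447098
post 278 [0.5476 0.1136 0.0674] [0.55098628 0.11375902 0.06236085] [0.0596 0.0692 0.0718]
plate ((0.597621500492096, 0.03537912666797638), (0.23665444552898407, 0.24465113878250122), 2.5717997550964355) [[0.4738999903202057, 0.15230000019073486], [0.48489999771118164, -0.09210000187158585], [0.7213000059127808, -0.08150000125169754], [0.7103000283241272, 0.16290000081062317]] 0.012732524084469485
[ 0.578 -0.063  0.046] [ 0.572 -0.059  0.05 ] [ 0.569 -0.047  0.052] [ 0.57  -0.057  0.05 ] [ 0.57  -0.045  0.031] [ 0.567 -0.053  0.053] [ 0.568 -0.063  0.046] [ 0.566 -0.049  0.051] [ 0.566 -0.059  0.051] [ 0.564 -0.046  0.043] [ 0.564 -0.055  0.051] [ 0.564 -0.065  0.046] [ 0.562 -0.053  0.051] [ 0.562 -0.064  0.045] [ 0.56  -0.051  0.052] [ 0.56  -0.061  0.051] [ 0.558 -0.051  0.052] [ 0.558 -0.061  0.05 ] [ 0.556 -0.051  0.053] [ 0.556 -0.061  0.05 ] [ 0.545 -0.037  0.06 ] [ 0.545 -0.047  0.059] [ 0.544 -0.037  0.056] [ 0.543 -0.047  0.061] [ 0.542 -0.037  0.057] [ 0.541 -0.047  0.06 ] [ 0.54  -0.03
[... 4062 characters left out ...]
, [0.67, 0.022, 0.058], [0.672, 0.021, 0.058], [0.672, 0.018, 0.06], [0.673, 0.015, 0.061], [0.677, 0.015, 0.059], [0.678, 0.013, 0.059], [0.642, 0.038, 0.061], [0.644, 0.037, 0.061], [0.648, 0.037, 0.059], [0.65, 0.035, 0.059], [0.651, 0.034, 0.059], [0.652, 0.031, 0.06], [0.653, 0.029, 0.06], [0.655, 0.028, 0.06], [0.657, 0.026, 0.06], [0.662, 0.027, 0.057], [0.659, 0.022, 0.062], [0.661, 0.021, 0.061], [0.664, 0.02, 0.06], [0.665, 0.018, 0.061], [0.666, 0.015, 0.061], [0.669, 0.015, 0.06], [0.671, 0.014, 0.06], [0.672, 0.012, 0.06], [0.676, 0.011, 0.058], [0.676, 0.008, 0.06], [0.637, 0.036, 0.062], [0.641, 0.037, 0.06], [0.643, 0.036, 0.059], [0.643, 0.033, 0.061], [0.645, 0.031, 0.061]]
```

```bash
cat >> h.py <<'E'
from scipy.spatial.transform import Rotation as Ro
PV=np.array([0.544,0.1155]); TH0=-0.675
def tgt(s,z,r=.105,dip=0,dpos=(0,0)):
    th=TH0-s; rad=np.array([np.cos(th),np.sin(th),0])
    jaw=np.array([-np.sin(th),np.cos(th),0]); y=np.array([0,0,-1.])
    R=np.stack([jaw,y,np.cross(jaw,y)],1)
    R=Ro.from_rotvec(jaw*dip).as_matrix()@R
    return np.r_[PV+np.array(dpos)+r*rad[:2],z],R
def row(p0,R0,p,R):
    return np.r_[R0.T@(p-p0)*1000, Ro.from_matrix(R0.T@R).as_rotvec(degrees=True)].round(2)
E
python3 - <<'E'
from h import *
s=monitor.get_state(); p,R=tgt(0,.20)
print(p,R.round(3)); print(row(np.array([.178,.625,.231]),s["tool_rot"],p,R))
E
```

```text
[0.62597423 0.04988578 0.2       ] [[ 0.625  0.    -0.781]
 [ 0.781  0.     0.625]
 [ 0.    -1.     0.   ]]
[-430.8    30.95 -588.09   -0.     22.81    0.  ]
```

```bash
python3 -m crank '[-0.018,0.001,-0.025,0,1,0,100, -0.054,0.004,-0.074,0,3,0,100, -0.090,0.006,-0.123,0,5,0,100, -0.126,0.009,-0.172,0,7,0,100, -0.162,0.011,-0.221,0,9,0,100, -0.198,0.014,-0.270,0,11,0,100, -0.234,0.016,-0.319,0,13,0,100, -0.270,0.019,-0.368,0,15,0,100, -0.306,0.021,-0.417,0,17,0,100, -0.342,0.024,-0.466,0,19,0,100, -0.378,0.027,-0.515,0,21,0,100, -0.410,0.030,-0.560,0,22.8,0,100]' 25
python3 -m crank '[-0.015,0,-0.020,0,0,0,100, -0.021,0.001,-0.028,0,0,0,100, -0.021,0.001,-0.028,0,0,0,100]'
python3 - <<'E'
from h import *
s=monitor.get_state(); p,R=tgt(0,.20)
print(s["tcp_pos"],s["tool_rot"].round(3),s["force"],s["joint_positions"].round(2)); print(row(s["tcp_pos"],s["tool_rot"],p,R))
E
```

```text
clock: 2.3
tcp_pos: [0.6056, 0.076, 0.2016]
tool_rot: [[0.626, 0.001, -0.78], [0.78, 0.0, 0.626], [0.001, -1.0, -0.001]]
force: [0.2, 0.5, 1.3]
finger_gap: 0.0856
clock: 2.68
tcp_pos: [0.6127, 0.0441, 0.2001]
tool_rot: [[0.625, -0.001, -0.781], [0.781, 0.0, 0.625], [0.0, -1.0, 0.001]]
force: [-0.6, -0.2, -0.5]
finger_gap: 0.0856
[0.61270536 0.04411722 0.20013576] [[ 0.625 -0.001 -0.781]
 [ 0.781  0.     0.625]
 [ 0.    -1.     0.001]] [-0.63713775 -0.21124823 -0.47489917] [-0.53  0.37  0.49  1.74 -0.19  1.08  0.91]
[ 1.28e+01  1.30e-01 -6.75e+00 -4.00e-02 -1.00e-02  0.00e+00]
```

```bash
python3 -m crank '[0.0128,0.030,-0.0068,0,0,0,100, 0.0128,0.060,-0.0068,0,0,0,100, 0.0128,0.080,-0.0068,0,0,0,100, 0.0128,0.080,-0.0068,0,0,0,100]'
python3 - <<'E'
from h import *
s=monitor.get_state(); p,R=tgt(0,.068)
print(s["tcp_pos"],s["force"]); print(row(s["tcp_pos"],s["tool_rot"],p,R))
im,d=optics.read_camera("side")
q=world2pix("side",np.array([[.626,.05,.113],[.544,.1155,.07]])).astype(int); print(q)
cv2.imwrite("pics/s1.png",cv2.resize(im[100:260,190:390,::-1],None,fx=4,fy=3.7))
im,d=optics.read_camera("top")
cv2.imwrite("pics/t1.png",cv2.resize(im[100:260,130:330,::-1],None,fx=4,fy=3.7))
E
```

```text
clock: 3.18
tcp_pos: [0.6243, 0.0512, 0.1183]
tool_rot: [[0.623, -0.004, -0.782], [0.782, -0.0, 0.623], [-0.003, -1.0, 0.003]]
force: [0.2, -0.1, -0.7]
finger_gap: 0.0855
[0.62431708 0.05118927 0.1183435 ] [ 0.24857997 -0.07295418 -0.67373272]
[ 0.15 50.34 -2.28 -0.2   0.13 -0.16]
[[287 166]
 [241 184]]
```

View pics/s1.png

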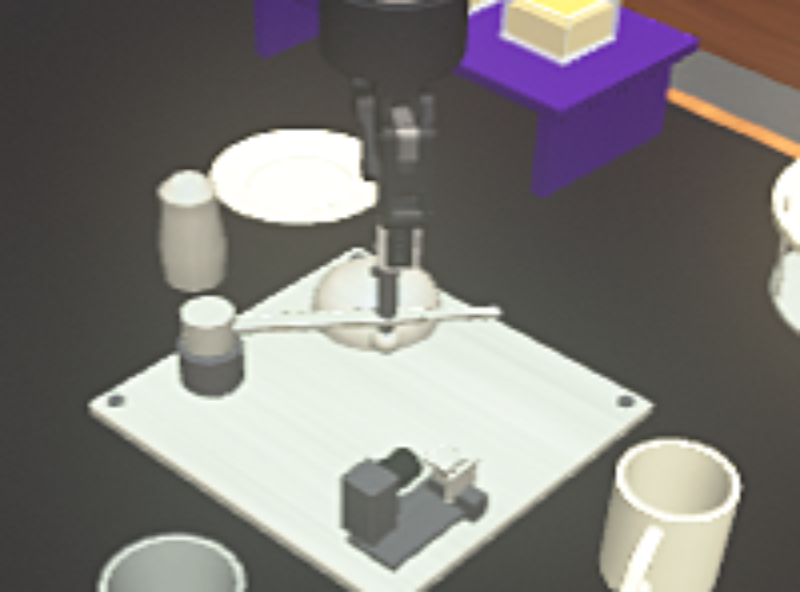

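View pics/t1.png

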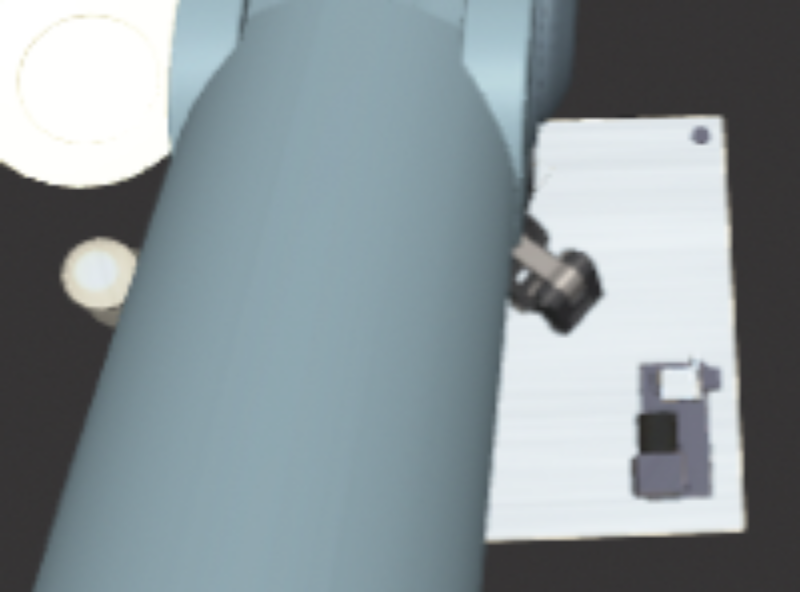

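Run:
```python
from h import *
for P in [[.626,.05,.06],[.626,.05,.113],[.6243,.0512,.1183],[.6243-.025,.0512-.033,.131],[.6243,.0512,.20]]:
    q=world2pix("side",np.array(P))[0]; print(P,q,(q-[190,100])*[4,3.7])
```

```text
[0.626, 0.05, 0.06] [286.66714807 185.12815754] [386.66859227 314.9741829 ]
[0.626, 0.05, 0.113] [287.18544502 166.98959387] [388.74178009 247.86149733]
[0.6243, 0.0512, 0.1183] [286.33070995 165.17554049] [385.32283979 241.1494998 ]
[0.5992999999999999, 0.0182, 0.131] [289.09594583 171.76361363] [396.38378332 265.52537044]
[0.6243, 0.0512, 0.2] [287.15725859 134.03191804] [388.62903435 125.91809675]
```

```bash
python3 -m crank '[0,0.020,-0.002,0,0,0,100, 0,0.040,-0.002,0,0,0,100, 0,0.049,-0.002,0,0,0,100, 0,0.049,-0.002,0,0,0,100]'
python3 - <<'E'
from h import *
s=monitor.get_state(); p,R=tgt(0,.068)
print(s["tcp_pos"],s["force"]); print(row(s["tcp_pos"],s["tool_rot"],p,R))
im,d=optics.read_camera("side")
cv2.imwrite("pics/s2.png",cv2.resize(im[100:260,190:390,::-1],None,fx=4,fy=3.7))
E
```

```text
clock: 3.78
tcp_pos: [0.6267, 0.0483, 0.0696]
tool_rot: [[0.625, -0.003, -0.781], [0.781, -0.001, 0.625], [-0.002, -1.0, 0.002]]
force: [0.5, 0.5, -0.1]
finger_gap: 0.0855
[0.62665505 0.04826503 0.06961876] [ 0.45787806  0.54645755 -0.13019993]
[ 0.84  1.62  1.54 -0.11  0.01 -0.14]
```

View pics/s2.png

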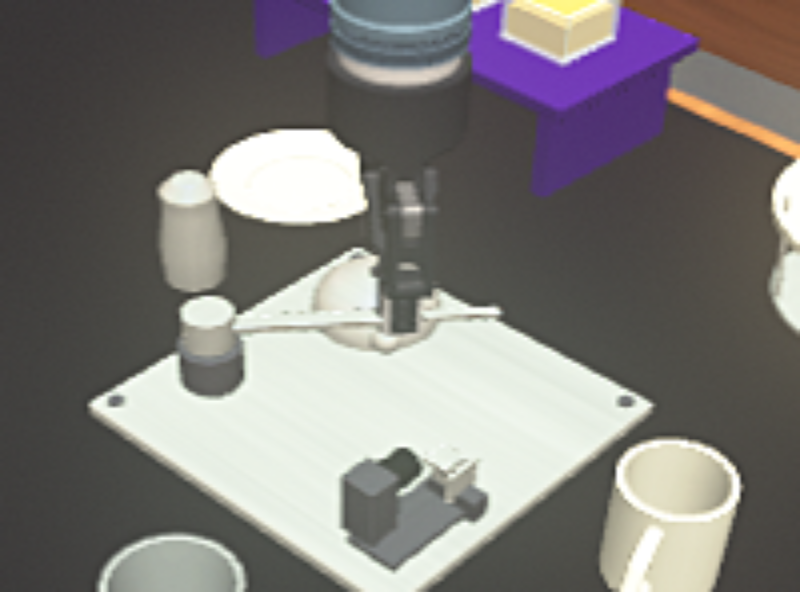

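```bash
python3 -m crank '[0.0005,0.001,0.001,0,0,0,60, 0.0005,0.001,0.001,0,0,0,30, 0.0005,0.001,0.001,0,0,0,10, 0.0005,0.001,0.001,0,0,0,0, 0.0005,0.001,0.001,0,0,0,0, 0.0005,0.001,0.001,0,0,0,0]' 30
python3 - <<'E'
from h import *
s=monitor.get_state(); p,R=tgt(0,.068)
print(s["tcp_pos"],s["force"],s["finger_gap"]); print(row(s["tcp_pos"],s["tool_rot"],p,R))
for sw in [.2,.4,.6,.8]:
    print(sw,row(s["tcp_pos"],s["tool_rot"],*tgt(sw,.068)))
E
```

```text
clock: 4.58
tcp_pos: [0.6277, 0.0496, 0.0705]
tool_rot: [[0.625, 0.001, -0.781], [0.781, 0.0, 0.625], [0.001, -1.0, -0.0]]
force: [0.2, 0.8, 1.2]
finger_gap: 0.0128
[0.62772328 0.04960742 0.07048794] [0.21099372 0.84221272 1.18378416] 0.012753584465029704
[-0.88  2.49  1.54  0.02  0.02  0.03]
0.2 [-2.174e+01  2.480e+00  3.640e+00  2.000e-02  1.148e+01  3.000e-02]
0.4 [-4.176e+01  2.460e+00  9.840e+00  1.000e-02  2.294e+01  3.000e-02]
0.6 [-6.016e+01  2.450e+00  1.990e+01  1.000e-02  3.440e+01  4.000e-02]
0.8 [-7.619e+01  2.440e+00  3.341e+01  1.000e-02  4.586e+01  4.000e-02]
```

```bash
python3 -m crank '[-0.0052,0,0.0001,0,2.87,0,0, -0.0105,0,0.0005,0,5.73,0,0, -0.0157,0,0.0012,0,8.59,0,0, -0.0209,0,0.0021,0,11.46,0,0, -0.0260,0,0.0033,0,14.32,0,0, -0.0310,0,0.0047,0,17.19,0,0, -0.0360,0,0.0064,0,20.05,0,0, -0.0409,0,0.0083,0,22.92,0,0, -0.0457,0,0.0105,0,25.78,0,0, -0.0503,0,0.0129,0,28.65,0,0, -0.0549,0,0.0155,0,31.51,0,0, -0.0549,0,0.0155,0,31.51,0,0]'
cat > st.py <<'E'
from h import *
s=monitor.get_state(); p=s["tcp_pos"]; R=s["tool_rot"]
print("t",s["clock"],"p",p.round(4),"gap",s["finger_gap"].round(4),"F",s["force"].round(2),"Ftool",(R.T@s["force"]).round(2),"T",s["ft_torque"].round(2))
d=p[:2]-PV; print("swing",TH0-np.arctan2(d[1],d[0]),"r",np.hypot(*d),"jaw yaw s",-(np.arctan2(R[1,0],R[0,0])-(TH0+np.pi/2)), "tilt",R[2].round(4))
E
python3 st.py
python3 - <<'E'
from h import *
im,d=optics.read_camera("side")
cv2.imwrite("pics/s3.png",cv2.resize(im[100:260,190:390,::-1],None,fx=4,fy=3.7))
E
```

```text
clock: 6.08
tcp_pos: [0.5835, 0.0173, 0.0711]
tool_rot: [[0.94, 0.005, -0.341], [0.341, 0.001, 0.94], [0.005, -1.0, -0.001]]
force: [4.1, 1.5, -1.5]
finger_gap: 0.0126Traceback (most recent call last):
  File "st.py", line 3, in <module>
    print("t",s["clock"],"p",p.round(4),"gap",s["finger_gap"].round(4),"F",s["force"].round(2),"Ftool",(R.T@s["force"]).round(2),"T",s["ft_torque"].round(2))
                                              ^^^^^^^^^^^^^^^^^^^^^
AttributeError: 'float' object has no attribute 'round'
```

View pics/s3.png

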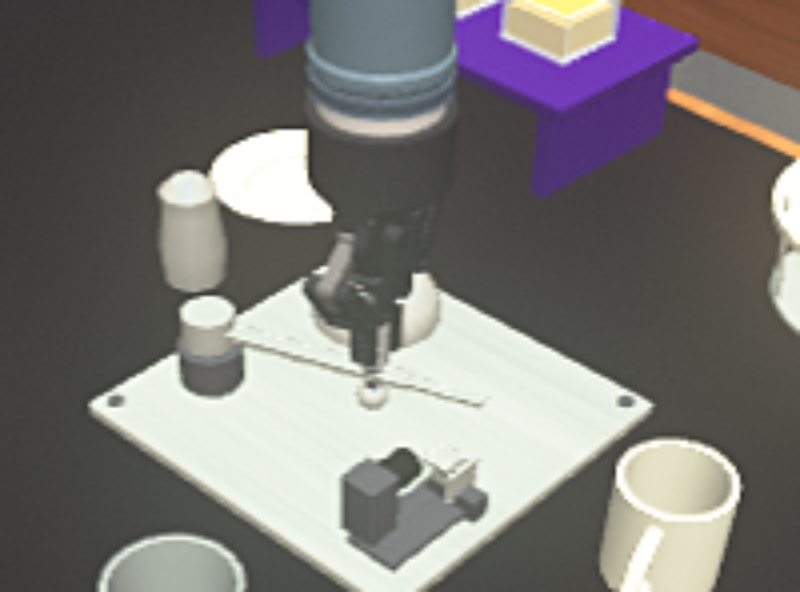

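```bash
sed -i 's/s\["finger_gap"\].round(4)/round(s["finger_gap"],4)/' st.py; python3 st.py
```

```text
t 6.125 p [0.5835 0.0173 0.0711] gap 0.0127 F [ 4.37  1.06 -2.43] Ftool [ 4.46  2.46 -0.49] T [ 0.28 -0.96  0.13]
swing 0.5131507751055542 r 0.10584792321494534 jaw yaw s 0.5474695670700167 tilt [ 0.005  -1.     -0.0013]
```

```bash
python3 -m crank '[-0.0052,0.0003,0.0001,0,2.87,0,0, -0.0105,0.0005,0.0005,0,5.73,0,0, -0.0157,0.0005,0.0012,0,8.59,0,0, -0.0209,0.0005,0.0021,0,11.46,0,0, -0.0260,0.0005,0.0033,0,14.32,0,0, -0.0280,0.0005,0.0038,0,15.47,0,0, -0.0280,0.0005,0.0038,0,15.47,0,0]' >/dev/null; python3 st.py;python3 - <<'E'
from h import *
im,d=optics.read_camera("side")
cv2.imwrite("pics/s4.png",cv2.resize(im[140:260,210:360,::-1],None,fx=5.3,fy=5))
E
```

```text
t 7.0 p [0.5565 0.0105 0.071 ] gap 0.0129 F [ 5.18  0.12 -0.46] Ftool [ 5.17  0.49 -0.28] T [ 0.13 -0.99  0.22]
swing 0.7777830038154112 r 0.10575577365857247 jaw yaw s 0.8178844021840745 tilt [ 6.2e-03 -1.0e+00 -9.0e-04]
```

View pics/s4.png

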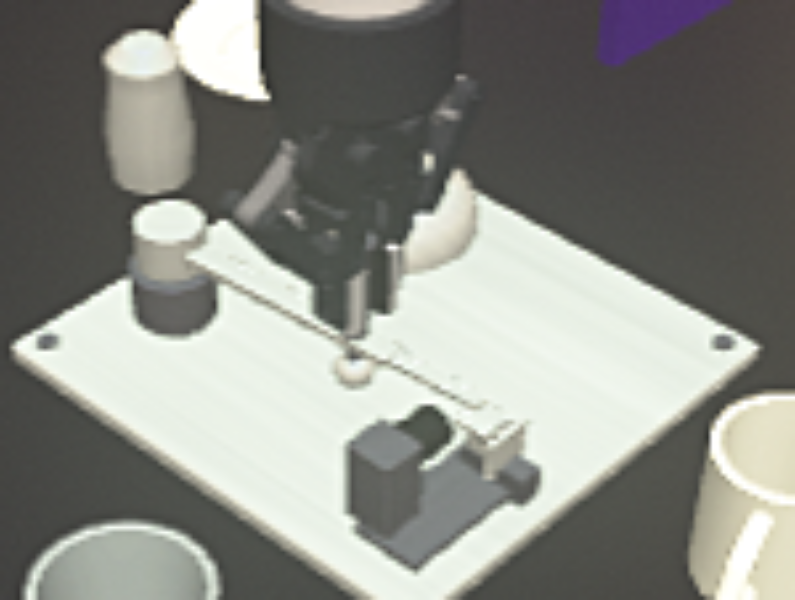

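```bash
python3 -m crank '[-0.0015,0,0,0,0.86,0,0, -0.0032,0,0,0,1.72,0,0, -0.0032,0,0,0,1.72,0,0, -0.0032,0,0,0,1.72,0,0]' >/dev/null; python3 st.py
python3 -m crank '[-0.0010,0,0,0,0.6,0,0, -0.0016,0,0,0,0.86,0,0, -0.0016,0,0,0,0.86,0,0]' >/dev/null; python3 st.py
python3 -m crank '[-0.0010,0,0,0,0.6,0,0, -0.0010,0,0,0,0.6,0,0,-0.0010,0,0,0,0.6,0,0]' >/dev/null; python3 st.py
```

```text
t 7.55 p [0.5534 0.0102 0.0709] gap 0.0125 F [ 5.93  1.23 -0.79] Ftool [5.98 0.83 0.94] T [ 0.13 -1.02  0.22]
swing 0.8066084860782627 r 0.1057458664165762 jaw yaw s 0.8476833225276847 tilt [ 6.3e-03 -1.0e+00 -9.0e-04]
t 7.925 p [0.552  0.0101 0.071 ] gap 0.0128 F [ 5.38 -0.15 -1.15] Ftool [ 5.37  1.19 -0.33] T [ 0.04 -1.08  0.22]
swing 0.8204577104967516 r 0.10570122163431175 jaw yaw s 0.8628080595890862 tilt [ 6.6e-03 -1.0e+00 -8.0e-04]
t 8.3 p [0.5509 0.01   0.071 ] gap 0.0125 F [ 5.54  0.2  -0.92] Ftool [5.54 0.95 0.08] T [ 0.02 -1.02  0.16]
swing 0.830450569133063 r 0.10573600114430122 jaw yaw s 0.873213023472664 tilt [ 6.5e-03 -1.0e+00 -8.0e-04]
```

```bash
python3 -m crank '[-0.0010,0,0,0,0.6,0,0, -0.0010,0,0,0,0.6,0,0,-0.0010,0,0,0,0.6,0,0]' >/dev/null; python3 st.py
python3 -m crank '[-0.0010,0,0,0,0.6,0,0, -0.0010,0,0,0,0.6,0,0,-0.0010,0,0,0,0.6,0,0]' >/dev/null; python3 st.py
python3 - <<'E'
from h import *
im,d=optics.read_camera("side")
cv2.imwrite("pics/s5.png",cv2.resize(im[190:250,260:340,::-1],None,fx=9,fy=9))
E
```

```text
t 8.675 p [0.5499 0.0099 0.071 ] gap 0.0127 F [ 6.28 -0.08 -0.91] Ftool [ 6.28  0.95 -0.16] T [ 0.01 -1.03  0.21]
swing 0.8400376275764194 r 0.1057276568213166 jaw yaw s 0.8837356891989623 tilt [ 6.5e-03 -1.0e+00 -8.0e-04]
t 9.05 p [0.549  0.0099 0.071 ] gap 0.0126 F [ 6.2   0.38 -0.57] Ftool [6.2  0.61 0.37] T [ 0.03 -1.04  0.2 ]
swing 0.8489515651622559 r 0.10572060618276743 jaw yaw s 0.8941767983689362 tilt [ 6.6e-03 -1.0e+00 -7.0e-04]
```

View pics/s5.png

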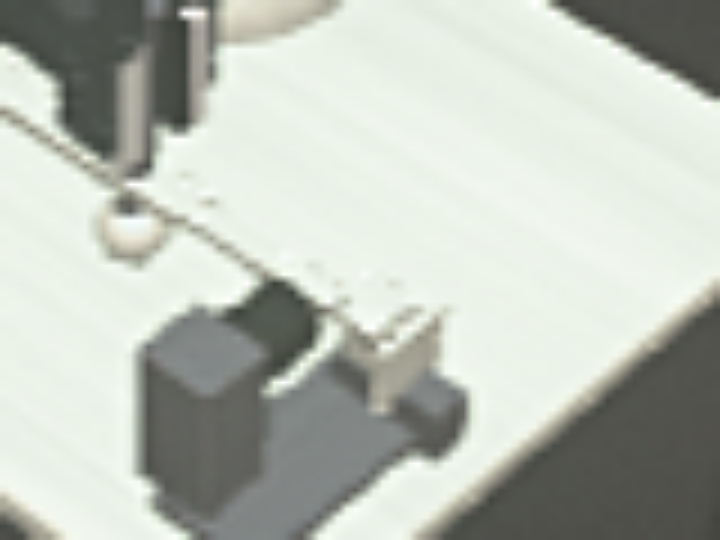

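```bash
python3 -m crank '[-0.0010,0,0,0,0.6,0,0, -0.0010,0,0,0,0.6,0,0,-0.0010,0,0,0,0.6,0,0]' >/dev/null; python3 st.py
python3 -m crank '[-0.0010,0,0,0,0.6,0,0, -0.0010,0,0,0,0.6,0,0,-0.0010,0,0,0,0.6,0,0]' >/dev/null; python3 st.py
```

```text
t 9.475 p [0.5488 0.0099 0.0711] gap 0.0124 F [ 7.33  0.18 -2.38] Ftool [7.3  2.44 0.25] T [ 0.06 -1.31  0.23]
swing 0.8503720623066235 r 0.10566536524406259 jaw yaw s 0.9044757196971689 tilt [ 8.4e-03 -1.0e+00 -9.0e-04]
t 9.85 p [0.5485 0.01   0.0712] gap 0.0126 F [ 8.72 -0.75 -3.  ] Ftool [ 8.71  3.09 -0.59] T [ 0.06 -1.56  0.26]
swing 0.8531863901143648 r 0.1055963012242539 jaw yaw s 0.9143925307534444 tilt [ 0.01   -0.9999 -0.0011]
```

```bash
python3 -m crank '[-0.0010,0.0005,0,0,0,0,0, -0.0010,0.0005,0,0,0,0,0,-0.0010,0.0005,0,0,0,0,0]' >/dev/null; python3 st.py
python3 -m crank '[-0.0008,0.0005,0,0,0,0,0, -0.0008,0.0005,0,0,0,0,0,-0.0008,0.0005,0,0,0,0,0]' >/dev/null; python3 st.py
```

```text
t 10.225 p [0.5484 0.01   0.0712] gap 0.0127 F [ 9.01 -0.38 -2.32] Ftool [ 8.99  2.43 -0.21] T [ 0.01 -1.67  0.24]
swing 0.8545493221696481 r 0.10561057002756462 jaw yaw s 0.9146059310352006 tilt [ 0.0116 -0.9999 -0.001 ]
t 10.6 p [0.5483 0.0099 0.0711] gap 0.0125 F [ 9.6   1.16 -1.13] Ftool [9.56 1.26 1.34] T [ 0.01 -1.67  0.3 ]
swing 0.8552977783950424 r 0.10564185555537346 jaw yaw s 0.9147724609027101 tilt [ 1.300e-02 -9.999e-01 -9.000e-04]
```

```bash
cat >> st.py <<'E'
g=p-R[:,1]*.019; d=g[:2]-PV; print("GRASP",g.round(4),"swing",(TH0-np.arctan2(d[1],d[0])).round(4),"r",np.hypot(*d).round(4))
E
python3 -m crank '[-0.0010,0.0005,0,0,0,0,0, -0.0010,0.0005,0,0,0,0,0,-0.0010,0.0005,0,0,0,0,0]' >/dev/null; python3 st.py
python3 -m crank '[-0.0010,0.0005,0,0,0,0,0, -0.0010,0.0005,0,0,0,0,0,-0.0010,0.0005,0,0,0,0,0]' >/dev/null; python3 st.py
```

```text
t 10.975 p [0.5481 0.01   0.0711] gap 0.013 F [ 9.79 -0.51 -0.44] Ftool [ 9.79  0.58 -0.32] T [ 0.04 -1.82  0.25]
swing 0.8568146869929136 r 0.10562275828632157 jaw yaw s 0.9147932845830524 tilt [ 1.460e-02 -9.999e-01 -8.000e-04]
GRASP [0.5478 0.01   0.0901] swing 0.8594 r 0.1056
t 11.35 p [0.5479 0.0099 0.071 ] gap 0.0128 F [ 1.09e+01 -1.00e-02 -3.60e-01] Ftool [10.89  0.54  0.2 ] T [ 0.01 -1.92  0.2 ]
swing 0.859242389776306 r 0.1056661780411857 jaw yaw s 0.9149754510095788 tilt [ 1.610e-02 -9.999e-01 -8.000e-04]
GRASP [0.5476 0.0099 0.09  ] swing 0.8621 r 0.1056
```

```bash
python3 -m crank '[-0.001,0.002,-0.0003,0.9,0,0,0, -0.001,0.004,-0.0006,1.8,0,0,0, -0.001,0.006,-0.0008,2.7,0,0,0, -0.001,0.008,-0.0011,3.6,0,0,0, -0.001,0.008,-0.0011,3.6,0,0,0]' >/dev/null; python3 st.py
```

```text
t 11.975 p [0.5479 0.0091 0.064 ] gap 0.0124 F [10.6  -0.24  5.33] Ftool [10.7  -5.13  0.3 ] T [ 0.18 -1.76  0.14]
swing 0.8588393529178615 r 0.10644637839364629 jaw yaw s 0.9162778370788001 tilt [ 0.0176 -0.9978  0.0633]
GRASP [0.5476 0.0079 0.0829] swing 0.8626 r 0.1076
```

```bash
python3 -m crank '[0,0.002,-0.0002,0.9,0,0,0, 0,0.0035,-0.0004,1.6,0,0,0, 0,0.0035,-0.0004,1.6,0,0,0]' >/dev/null; python3 st.py
python3 - <<'E'
from h import *
im,d=optics.read_camera("side")
cv2.imwrite("pics/s6.png",cv2.resize(im[190:250,260:340,::-1],None,fx=9,fy=9))
E
```

```text
t 12.35 p [0.5485 0.0093 0.0606] gap 0.0129 F [11.04  1.25  4.42] Ftool [11.09 -4.06  1.87] T [ 0.25 -1.86 -0.21]
swing 0.8532329735414959 r 0.10627336175265066 jaw yaw s 0.9177567599651759 tilt [ 0.0185 -0.9956  0.0917]
GRASP [0.5481 0.0076 0.0796] swing 0.8575 r 0.108
```

View pics/s6.png

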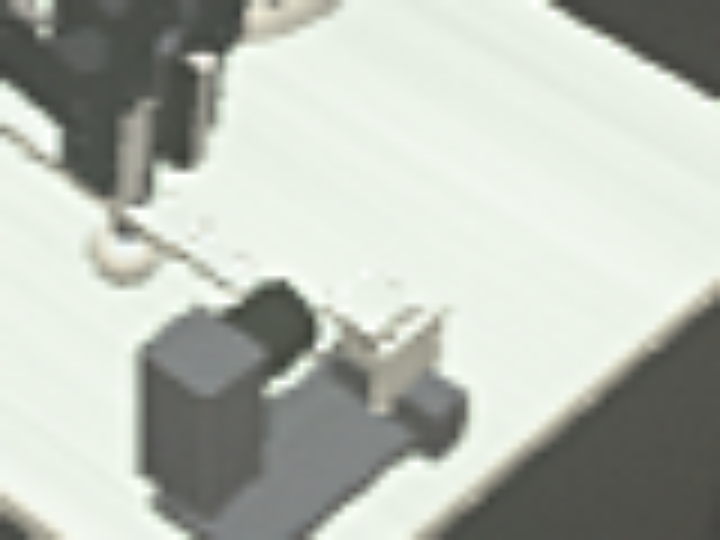

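```bash
python3 -m crank '[0.001,0.0006,0,0,-0.6,0,0, 0.002,0.0006,0,0,-1.2,0,0, 0.002,0.0006,0,0,-1.2,0,0]' >/dev/null; python3 st.py;python3 -m crank '[0.001,0.000,0,0,-0.6,0,0, 0.002,0.000,0,0,-1.2,0,0, 0.002,0.000,0,0,-1.2,0,0]' >/dev/null; python3 st.py
```

```text
t 12.775 p [0.549  0.0091 0.0598] gap 0.0129 F [8.23 1.33 6.34] Ftool [ 8.34 -6.05  1.91] T [ 0.33 -1.42 -0.24]
swing 0.8485742448764495 r 0.10655499173257585 jaw yaw s 0.8973713218773302 tilt [ 0.0174 -0.9957  0.0914]
GRASP [0.5487 0.0073 0.0787] swing 0.8524 r 0.1083
t 13.15 p [0.5507 0.0091 0.0597] gap 0.0127 F [8.77 0.39 6.62] Ftool [ 8.9  -6.41  0.8 ] T [ 0.28 -1.28 -0.31]
swing 0.832500843828675 r 0.10657425817098953 jaw yaw s 0.8764943401028691 tilt [ 0.0187 -0.9957  0.0911]
GRASP [0.5504 0.0074 0.0786] swing 0.8365 r 0.1083
```

```bash
python3 -m crank '[0.0008,0.000,0,0,-0.5,0,0, 0.0015,0.000,0,0,-0.9,0,0, 0.0015,0.000,0,0,-0.9,0,0]' >/dev/null; python3 st.py;python3 - <<'E'
from h import *
im,d=optics.read_camera("side")
cv2.imwrite("pics/s7.png",cv2.resize(im[190:250,260:340,::-1],None,fx=9,fy=9))
E
```

```text
t 13.525 p [0.5522 0.0093 0.0597] gap 0.0127 F [8.46 0.96 6.44] Ftool [ 8.62 -6.19  1.23] T [ 0.37 -1.26 -0.28]
swing 0.8185661121854437 r 0.10652820304748056 jaw yaw s 0.8608988352374165 tilt [ 0.0201 -0.9956  0.091 ]
GRASP [0.5519 0.0075 0.0786] swing 0.8228 r 0.1082
```

View pics/s7.png

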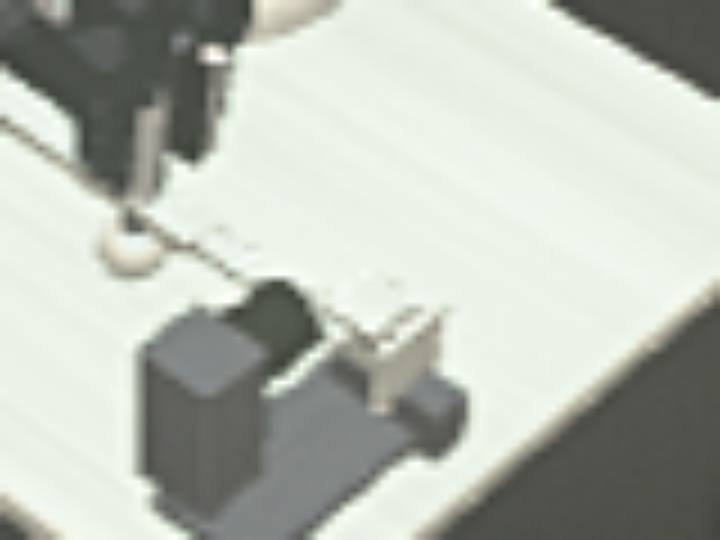

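```bash
python3 -m crank '[0.001,0.000,0,0,-0.6,0,0, 0.001,0.000,0,0,-0.6,0,0, 0.001,0.000,0,0,-0.6,0,0]' >/dev/null; python3 st.py;
python3 -m crank '[0.0008,0.000,0,0,-0.5,0,0, 0.0008,0.000,0,0,-0.5,0,0, 0.0008,0.000,0,0,-0.5,0,0]' >/dev/null; python3 st.py
```

```text
t 13.95 p [0.5532 0.0093 0.0597] gap 0.0128 F [8.83 0.71 6.8 ] Ftool [ 9.   -6.55  0.91] T [ 0.38 -1.27 -0.27]
swing 0.8095265089139283 r 0.10655041093745868 jaw yaw s 0.8504643759030164 tilt [ 0.021  -0.9956  0.0908]
GRASP [0.5529 0.0076 0.0786] swing 0.8139 r 0.1083
t 14.325 p [0.5535 0.0094 0.0596] gap 0.0127 F [8.04 1.94 7.38] Ftool [ 8.28 -7.04  2.15] T [ 0.39 -1.15 -0.31]
swing 0.806458802191629 r 0.10654430117905057 jaw yaw s 0.8418431599634353 tilt [ 0.0208 -0.9956  0.0909]
GRASP [0.5532 0.0076 0.0786] swing 0.8107 r 0.1083
```

```bash
python3 -m crank '[0.0008,0.000,0,0,-0.3,0,0, 0.0008,0.000,0,0,-0.3,0,0, 0.0008,0.000,0,0,-0.3,0,0]' >/dev/null; python3 st.py;
python3 -m crank '[0.0008,0.000,0,0,-0.2,0,0, 0.0008,0.000,0,0,-0.2,0,0, 0.0008,0.000,0,0,-0.2,0,0]' >/dev/null; python3 st.py
```

```text
t 14.7 p [0.5536 0.0093 0.0595] gap 0.0129 F [5.9  1.04 7.97] Ftool [ 6.11 -7.75  1.4 ] T [ 0.39 -0.99 -0.23]
swing 0.8056503970305811 r 0.10662994807528788 jaw yaw s 0.8366936381491297 tilt [ 0.0199 -0.9957  0.091 ]
GRASP [0.5533 0.0076 0.0784] swing 0.8096 r 0.1083
t 15.075 p [0.5537 0.0093 0.0594] gap 0.0127 F [4.87 1.28 9.23] Ftool [ 5.11 -9.01  1.81] T [ 0.4  -0.65 -0.28]
swing 0.8050818954455043 r 0.1066066152820946 jaw yaw s 0.8333268340689621 tilt [ 0.0187 -0.9956  0.0913]
GRASP [0.5534 0.0076 0.0783] swing 0.8088 r 0.1083
```

```bash
python3 -m crank '[0.0005,-0.001,0.0001,-0.3,0,0,0, 0.0008,-0.002,0.0002,-0.7,-0.2,0,0, 0.0008,-0.0025,0.0002,-1,-0.2,0,0, 0.0008,-0.0025,0.0002,-1,-0.2,0,0]' >/dev/null; python3 st.py;
python3 -m crank '[0.0005,-0.001,0.0001,-0.3,0,0,0, 0.0005,-0.0015,0.0002,-0.6,0,0,0, 0.0005,-0.0015,0.0002,-0.6,0,0,0]' >/dev/null; python3 st.py
```

```text
t 15.575 p [0.5537 0.0092 0.061 ] gap 0.013 F [ 5.19 -0.18  3.77] Ftool [ 5.23 -3.71 -0.25] T [ 0.21 -0.83 -0.26]
swing 0.8052087755289274 r 0.10670568542682746 jaw yaw s 0.8295493301162266 tilt [ 0.0177 -0.9972  0.0731]
GRASP [0.5534 0.0078 0.08  ] swing 0.8086 r 0.1081
t 15.95 p [0.5536 0.0093 0.0622] gap 0.0127 F [6.33 0.3  4.51] Ftool [ 6.41 -4.4   0.16] T [ 0.24 -0.76 -0.3 ]
swing 0.8052676444750444 r 0.10662230409482187 jaw yaw s 0.8294215859311123 tilt [ 0.0168 -0.9979  0.0626]
GRASP [0.5534 0.0081 0.0812] swing 0.8085 r 0.1078
```

```bash
python3 -m crank '[0.0008,-0.0005,0.0001,-0.2,-0.2,0,0, 0.0010,-0.001,0.0001,-0.3,-0.3,0,0, 0.001,-0.001,0.0001,-0.3,-0.3,0,0]' >/dev/null; python3 st.py;
python3 -m crank '[0.0008,-0.0005,0.0001,0,-0.2,0,0, 0.0010,-0.0005,0.0001,0,-0.3,0,0, 0.001,-0.0005,0.0001,0,-0.3,0,0]' >/dev/null; python3 st.py
```

```text
t 16.325 p [0.5537 0.0093 0.0627] gap 0.013 F [5.56 0.26 3.98] Ftool [ 5.63 -3.9   0.09] T [ 0.18 -0.85 -0.33]
swing 0.8051600256659317 r 0.10664018786335165 jaw yaw s 0.8241998894318261 tilt [ 0.0154 -0.9982  0.0572]
GRASP [0.5534 0.0082 0.0817] swing 0.8081 r 0.1077
t 16.7 p [0.5537 0.0093 0.0628] gap 0.0128 F [4.99 0.64 5.24] Ftool [ 5.1  -5.15  0.55] T [ 0.14 -0.8  -0.33]
swing 0.8049102620866606 r 0.10664478183904329 jaw yaw s 0.8188235196007264 tilt [ 0.0138 -0.9983  0.0571]
GRASP [0.5535 0.0082 0.0817] swing 0.8075 r 0.1077
```

```bash
python3 -m crank '[0.0008,-0.0005,0,0,0,0,0, 0.0012,-0.001,0,0,0,0,0, 0.0012,-0.0015,0,0,0,0,0, 0.0012,-0.0015,0,0,0,0,0]' >/dev/null; python3 st.py;
python3 -m crank '[0.0006,-0.0005,0,0,0,0,0, 0.0006,-0.0010,0,0,0,0,0, 0.0006,-0.0010,0,0,0,0,0]' >/dev/null; python3 st.py
```

```text
t 17.2 p [0.5536 0.0094 0.0633] gap 0.0125 F [5.62 0.61 2.22] Ftool [ 5.68 -2.14  0.3 ] T [ 0.03 -0.88 -0.33]
swing 0.8054281475575495 r 0.10651972989905714 jaw yaw s 0.8181236976099868 tilt [ 0.0116 -0.9983  0.0567]
GRASP [0.5535 0.0083 0.0823] swing 0.8076 r 0.1076
t 17.575 p [0.5536 0.0095 0.0636] gap 0.0127 F [ 5.82 -0.88 -0.  ] Ftool [ 5.73 -0.01 -1.33] T [-0.02 -1.06 -0.31]
swing 0.8057662505238037 r 0.10639108680349654 jaw yaw s 0.8178726196528117 tilt [ 0.0105 -0.9983  0.0565]
GRASP [0.5535 0.0085 0.0825] swing 0.8077 r 0.1075
```

```bash
python3 -m crank '[0.001,0,0,0,0,0,0, 0.001,0,0,0,0,0,0, 0.001,0,0,0,0,0,0]' >/dev/null; python3 st.py;
python3 -m crank '[0.001,0,0,0,0,0,0, 0.001,0,0,0,0,0,0, 0.001,0,0,0,0,0,0]' >/dev/null; python3 st.py
python3 - <<'E'
from h import *
im,d=optics.read_camera("side")
cv2.imwrite("pics/s8.png",cv2.resize(im[190:250,260:340,::-1],None,fx=9,fy=9))
E
```

```text
t 17.95 p [0.5536 0.0095 0.0636] gap 0.0127 F [5.03 0.55 0.64] Ftool [ 5.06 -0.59  0.19] T [ 0.01 -0.8  -0.29]
swing 0.8054711164698929 r 0.10638780315616038 jaw yaw s 0.8178398542735102 tilt [ 0.0085 -0.9983  0.057 ]
GRASP [0.5535 0.0085 0.0825] swing 0.8071 r 0.1075
t 18.325 p [0.5537 0.0096 0.0635] gap 0.0129 F [1.56 0.62 2.21] Ftool [ 1.62 -2.17  0.62] T [-0.   -0.08 -0.25]
swing 0.8044186870737677 r 0.1063669008527694 jaw yaw s 0.8178188653349332 tilt [ 0.0066 -0.9983  0.0575]
GRASP [0.5537 0.0085 0.0825] swing 0.8057 r 0.1075
```

View pics/s8.png

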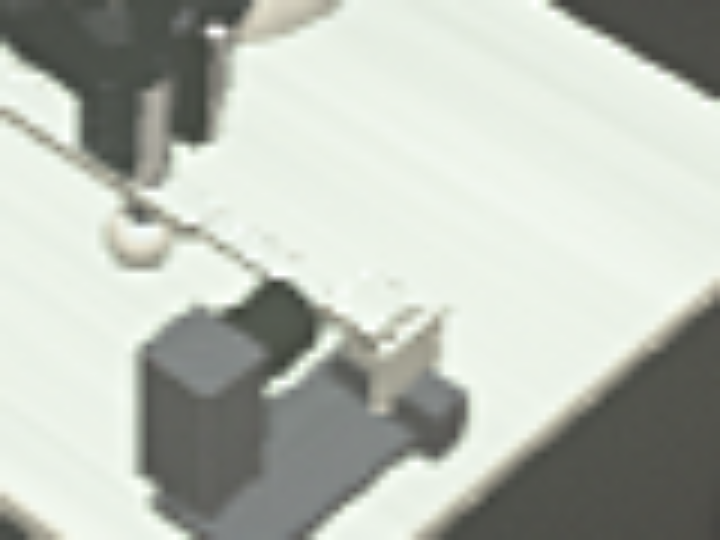

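```bash
python3 -m crank '[0,0,0,0,0,0,20, 0,0,0,0,0,0,30, 0,0,0,0,0,0,45, 0,0,0,0,0,0,60, 0,0,0,0,0,0,60]' ; python3 st.py
python3 - <<'E'
from h import *
im,d=optics.read_camera("side")
cv2.imwrite("pics/s9.png",cv2.resize(im[140:260,210:360,::-1],None,fx=5.3,fy=5))
E
```

```text
clock: 19.0
tcp_pos: [0.5546, 0.0095, 0.0637]
tool_rot: [[0.997, 0.004, -0.078], [0.078, 0.058, 0.995], [0.008, -0.998, 0.057]]
force: [0.6, -0.0, 0.8]
finger_gap: 0.051
t 19.0 p [0.5546 0.0095 0.0637] gap 0.051 F [ 0.58 -0.    0.77] Ftool [ 0.58 -0.76 -0.01] T [-0.05  0.01 -0.02]
swing 0.7961501459974467 r 0.1064810098203859 jaw yaw s 0.8178665735330526 tilt [ 0.0084 -0.9983  0.0571]
GRASP [0.5545 0.0085 0.0827] swing 0.7979 r 0.1076
```

View pics/s9.png

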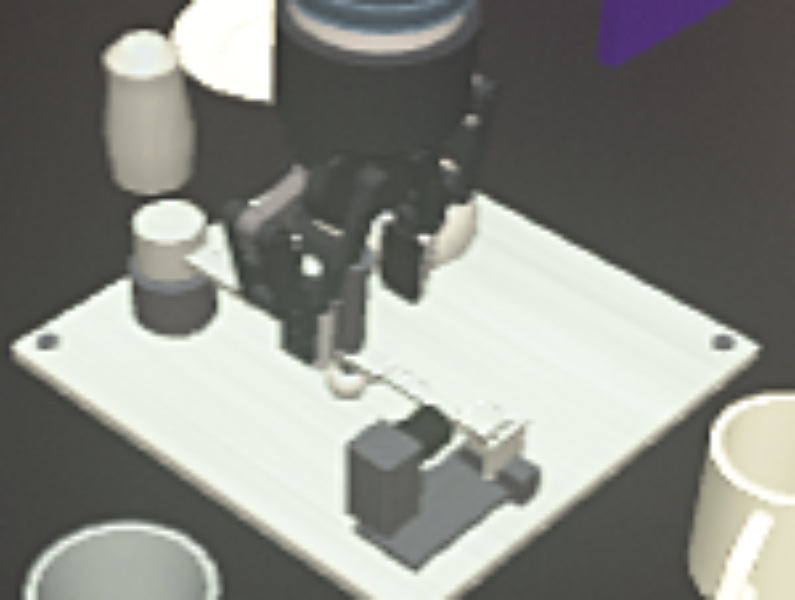

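```bash
python3 -m crank '[0,-0.005,0,0,0,0,60, 0,-0.015,0,0,0,0,60, 0,-0.030,0,0,0,0,60, 0,-0.050,0,0,0,0,60, 0,-0.075,0,0,0,0,60, 0,-0.1,0,0,0,0,60, 0,-0.13,0,0,0,0,60, 0,-0.16,0,0,0,0,60, 0,-0.16,0,0,0,0,60]' 
python3 st.py
python3 - <<'E'
from h import *
im,d=optics.read_camera("side")
cv2.imwrite("pics/s10.png",cv2.resize(im[140:260,210:360,::-1],None,fx=5.3,fy=5))
v,u=np.nonzero(d>0);P=pix2world("side",u,v,d[v,u])
m=(P[:,2]>.09)&(P[:,2]<.115)&(np.hypot(P[:,0]-.553,P[:,1]-.008)<.03); print(m.sum(),P[m].mean(0))
E
```

```text
clock: 20.18
tcp_pos: [0.5565, -0.0003, 0.2276]
tool_rot: [[0.997, 0.012, -0.078], [0.077, 0.059, 0.995], [0.016, -0.998, 0.058]]
force: [-1.0, 0.3, -0.3]
finger_gap: 0.0508
t 20.175 p [ 5.565e-01 -3.000e-04  2.276e-01] gap 0.0508 F [-0.98  0.29 -0.33] Ftool [-0.96  0.34  0.34] T [-0.1  -0.02 -0.02]
swing 0.788430101326977 r 0.1165021838436622 jaw yaw s 0.8188905207401744 tilt [ 0.0163 -0.9982  0.0581]
GRASP [ 0.5563 -0.0015  0.2466] swing 0.7913 r 0.1176
63 [0.55138442 0.0089685  0.10360061]
```

View pics/s10.png

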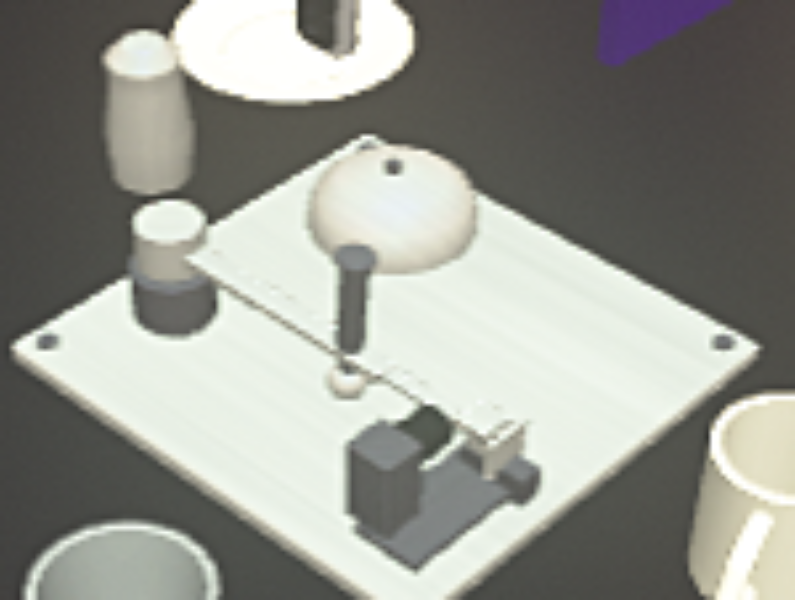

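Run:
```python
from h import *
for t in ["cup","creamer","shaker"]:
    for r in optics.masks_of("side",t)[:1]: print(t,r["confidence"],np.round(r["rect"]))
im,d=optics.read_camera("side")
v,u=np.nonzero(d>0);P=pix2world("side",u,v,d[v,u])
m=(P[:,2]>.09)&(P[:,2]<.115)&(np.hypot(P[:,0]-.553,P[:,1]-.008)<.03); print(m.sum(),P[m].mean(0))
print(ctrl.hand_in())
```

```text
cup 0.64 [234. 266.  37.  41.]
creamer 0.84 [359. 244.  37.  50.]
shaker 0.69 [239. 163.  17.  31.]
66 [0.55142466 0.00900462 0.10330937]
the job is handed in; nothing more can be done
None
```

The bell arm is cocked and held by the catch alone. I handed the job in at about 20 s of the 72 s allowed, and the hand-in gives no verdict.

- **Draw-back:** I gripped the handle and drew the arm back along its arc until I felt the rubber buffer. I estimate the buffer was pushed 1–2 mm, with the pull at the handle peaking near 11 N. That was worked out from force and position, because the buffer's travel was not measured directly.
- **Hooking:** I pressed the handle down about 10 mm and eased it forward under the lip. It stopped at a swing of about 0.81 rad. I then let it rise under the lip until the pull on the gripper had dropped to about 1.6 N, opened the fingers and lifted straight away.
- **Last checks:** After I let go, the side view shows the arm still standing at the catch, and its cap had not moved more than 0.5 mm between two later looks. The cup, jug and shaker were detected within about 2 pixels of where they started. The gripper was clear at about 0.23 m height, touching nothing.
- **Readings that disagreed:** The sideways force read about 6 N while drawing back but almost 9 N while easing forward, which I put down to sensor or joint-friction bias. For that reason I judged the hooking by where the arm stopped moving as well as by force.

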